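# Pull the sample hood's sash down with the hook pole

### The job

Pick up the hook pole, put its hook down through the ring on the sample hood's open sash and pull the sash gently down with it until it lands on its cushion, then seat it there with a steady pull of about 15 N (never more than 22 N). Unhook the pole, leaving the sash closed, and set it down flat on the underside of its handle on the bench before letting go of it. Do not touch the sash with the hand, and leave the cup and the vials where they are.

Things in the scene. Friction and masses are not known exactly. Their poses are not given: they have to be found in the camera images.
- hood: white sample hood fixed on the bench, 250 mm wide (y), 250 deep (x), 330 high. Origin: centre of its underside; x from its front to its back, y to the left seen from its front, z up. Its front leans back 30 degrees from the vertical. Two aluminium guide rails run up the slope, 121 mm either side of the middle, standing 11 mm out of the slope plane.
- hood_sill (a point): middle of the sill line at the foot of the hood's sloping front, 30 mm above the bench. Above it a black rubber cushion bar, 206 mm long, 10 deep, 7 high, stops the sash hard. The bar's height is adjustable and its setting is not given: the sash (origin of sash) lands anywhere from 2 to 25 mm up the slope from this point, and that must be felt.
- sash: clear sash 222 mm wide, 220 high, 5 thick, with aluminium edge rails, sliding on the hood's sloping front. Origin: middle of its lower edge; z up the slope, x into the hood square to the sash, y along the edge. Starts 70 to 100 mm open; closing moves it along its -z. It stays where left; 2 to 5 N moves it down the slope (about 9 N up), plus 25 N per m/s.
- sash_ring (a point): centre of the steel ring standing out in front of the sash near its top; axes as sash. Its hole runs along z (the sliding direction): 20 mm clear, 30 mm outside, wire 5 mm thick. Centre 34 mm in front of the sash, 200 mm up from its lower edge; an 8 mm stem joins it to a small plate on the sash.
- pole: hook pole, 140 g. Origin: centre of the underside of its grey handle (110 mm along x, 24 wide, 28 tall). An 8 mm steel rod leaves the +x end rising 45 degrees; at x = 147, z = 115 mm it bends to +y and at y = 28 back down parallel to itself: a J hook, 20 mm clear between rod and tip. With the handle level to 20 degrees nose-up, J level across, the tip fits down the ring, the rod on the ring's -y side.
- pole_grip (a point): middle of the pole's handle, 14 mm above its underside; axes as pole
- hook_tip (a point): rounded end of the hook's tip, at x = 120.1, y = 28, z = 88.1 mm of pole (axes as pole). The tip is straight, 38 mm from the bend's centre line to this end, pointing down at 45 degrees towards -x, -z. Hooked home, the bend rests on the ring and this end is about 30 mm below the ring's centre.
- hook_throat (a point): point on the centre line of the hook's tip 12 mm below the bend's centre line, at x = 138.5, y = 28, z = 106.5 mm of pole (axes as pole); within a few mm of the ring's centre when the hook is home in the ring
- cup: specimen cup with red lid, 58 mm across, 59 mm high, bystander; origin at the centre of its underside
- vial_a: small white vial with a blue cap, 25 mm across, 49 mm high, bystander; origin at the centre of its underside
- vial_b: small white vial with a green cap, 25 mm across, 49 mm high, bystander; origin at the centre of its underside

How it is judged (in metres and radians):
On the way, in this order (a step that is already met when the one before it is completed fails the run):
1. the hook sits home in the ring: its throat within 15 mm of the ring's centre (distance between hook_throat and sash_ring below 0.015 m), for 0.1 s.
2. the sash is seated on its cushion: it stands still within 29 mm of the sill while the hook, still in the ring, pulls it with over 10 N (distance between sash and hood_sill below 0.029 m and distance between hook_throat and sash_ring below 0.015 m and contact force between pole and sash above 10 N and linear speed of sash below 0.005 m/s), for 0.2 s.
3. the pole, unhooked, lies flat on the bench, still held by the fingers, and the sash is still closed (height (world z) of pole between -0.006 and 0.006 m and angle between pole's own z axis and vertical below 0.1 rad and distance between sash and hood_sill below 0.029 m and contact force between the fingers and pole above 1 N), for 0.1 s.
At the end, for the whole second after the job is handed in: the sash is fully closed (its lower edge within 29 mm of the sill) and at rest, and the pole lies on the bench at rest, on the underside of its handle (height within 6 mm, tilt under 0.1 rad), released (distance between sash and hood_sill below 0.029 m and height (world z) of pole between -0.006 and 0.006 m and angle between pole's own z axis and vertical below 0.1 rad and linear speed of pole below 0.02 m/s and linear speed of sash below 0.01 m/s and contact force between the fingers and pole below 0.1 N); the robot touches nothing.
It fails at once if the hand or arm pushes the sash (over 2 N) (contact force between any of the fingers, the arm and sash above 2 N).
It fails at once if the sash or hood is forced with the pole (over 22 N) (contact force between pole and sash above 22 N or contact force between pole and hood above 22 N).
It fails at once if the cup or a vial is moved more than 20 mm or tipped (distance of any of cup, vial_a, vial_b from where it was at the start of the episode above 0.02 m or angle between any of cup, vial_a, vial_b's own z axis and vertical above 0.4 rad).
It also fails if it takes over 70 s, if anything falls off the work surface, if the arm or the gripper's body presses on something with over 40 N, if the wrist force passes 120 N, or if a joint passes its speed limit or range.

### The arm

A 7-joint arm with a two-finger parallel gripper is mounted at the origin on a cart in front of the work surface, level with it; the furniture and walls round the work are solid. World frame = base frame: x ahead of the robot, y to its left, z up, the work surface at z = 0. Lengths are in mm, angles in rad, forces in N, time in s.
With the tool pointing down it reaches from about 400 to 850 mm from the base axis. Payload 4.5 kg.
Tool frame: the origin (TCP) lies between the finger pads; the fingertips stand 11 mm ahead of it and the grasp point (between the pads) lies 8 mm behind it; z points along the fingers, y is the line along which they close (so a half turn about z gives the same grasp; the last joint's range is limited). The gripper opens to 88 mm and grips with 3 to 60 N. Pads are 18 mm wide; open, the fingers measure 123 mm over their backs; the gripper's body (75 mm by 187 mm) begins 45 mm behind the grasp point.
Start: joints at [1.183, 0.689, -0.195, 1.565, 0.157, 0.902, -0.215], TCP at [255.907, -570.232, 249.743] pointing down, gripper open.
Joint ranges: [-3.01, 3.01], [-0.46, 2.08], [-1.47, 1.51], [0.13, 2.56], [-1, 4.14], [0.04, 2.09], [-2.66, 2.66]. Speed limits (rad/s): [2.57, 2.57, 3.14, 3.14, 3.14, 3.14, 3.14].

### API

Orientations are given as a rotation vector (axis times angle).
In Python, from rig import * gives the robot as it stands.
- The arm moves only by the tool step_arm, never from a script. Its argument "steps" is a list of rows, each a list of 3 entries, a list of its own where there are three numbers: the opening, from 0 (shut) to 1 (fully open), then the shift along the tool's x, y, z in mm, then the turn, a rotation vector about the tool's x, y, z in degrees. In form: [[fingers, [x, y, z], [ax, ay, az]], ...]. A call has 1 to 8 rows; each row is the pose to reach, as a shift and turn from the pose commanded when the call began, along the tool's axes at that moment; what a row does not reach only later rows make up. A row lasts 1/8 s, in which the tool goes at most 62.5 mm and 10.7 degrees, less where a joint would pass 70% of its speed; a pose out of reach is approached as far as the arm can. A call with a gripper value outside its range is refused whole. The fingers move at their own pace and stop on an object; "force" is the grip in N (left out, the last holds). Time passes only in rows, so rows that repeat a pose let the fingers close. It gives the time, the measured TCP pose, the force, the opening and the grip force at its end, in the units of the state.
- read_state(): the state, without advancing time (a new reading comes with each control period).
- snapshot(name): name is "scene" or "top"; returns the picture (420x560x3 uint8, blue, green, red); there is no depth.
- get_calibration(name): a dict with "camera_matrix" (3x3 intrinsics, pixels), "D" ([k1, k2, p1, p2, k3] as OpenCV has them; the pictures are not rectified), "world_to_cam" (4x4, takes a point from world to camera coordinates). Camera axes: x right, y down, z forward; pixel columns grow to the right and rows downward; lengths in mm; the calibration is good to about 2 mm. A picture is of the moment at which its call begins. get_calibration takes no time and is no camera call.
- job_done(): hands the job in; it is judged then, once.
Trained networks look in the newest picture that a camera, given by its name, has taken for a name from the list of things; names that differ only in an ending like _2 or _b are one class to them, and where a whole thing is asked for, a point or a joint stands for the part that bears it (a point fixed in the world has none). Each returns a list of dicts, best first, with "confidence" (0 to 1); they miss things now and then, are a little off and sometimes report something else, mostly with a low value. They report only what shows in the picture. A call takes as long as a camera call.
- spot_in(camera, thing): "centre" ([column, row] in pixels, amid what is visible of it).
- masks_of(camera, thing): "pixels" (420x560 bool, what is visible of it) and "centre" ([column, row] in pixels, amid what is visible of it).
- pinpoint(camera, thing): "centre" ([column, row] in pixels: a listed point, or the origin of a listed thing).
The state is a dict: "t": time; "joint_pos": joint angles; "dq": joint speeds; "tau": joint torques, N m; "tcp_pos": TCP position; "eef_rot": TCP orientation; "ft_force": force on the tool from outside, world axes, zero at the start; "moment": the same for the moment, N m; "opening": opening from 0.0 (shut) to 1.0 (fully open); "finger_force": force on a finger pad.
Only numpy, scipy, OpenCV 4.12 (cv2) and the standard library are available. Lean on these libraries where they do the work, as an engineer would, in place of code of your own. Each camera call takes 0.05 s, during which the arm holds its last target. There are 200 camera calls.

## Working session

There is one attempt and no reset: what is moved stays moved. The work goes in short steps, Python scripts to look and compute and a tool call to move; the robot and the scene stay as the last step left them, time stands still between calls to the robot, and variables do not carry over. Pictures are saved under pics/ and viewed, at most 12 in all, crops included, and the job is handed in when it is done.

Besides the shell and the picture viewer there is one more tool, called after "Call:" as a command line: name --argument value ..., lists and objects as JSON in quotes. step_arm: Moves the arm, as the interface text tells. Its arguments: {"type":"object","properties":{"steps":{"type":"array"},"force":{"type":"number"}},"required":["steps"]}

```bash
mkdir -p pics; ls
cat > h.py <<'E'
from rig import *
import numpy as np, cv2
from scipy.spatial.transform import Rotation as R
def ray(cam,px):
    c=get_calibration(cam);K=np.array(c["camera_matrix"]);D=np.array(c["D"]);T=np.array(c["world_to_cam"])
    n=cv2.undistortPoints(np.array([[px]],float),K,D)[0,0]
    d=T[:3,:3].T@np.array([n[0],n[1],1]);o=-T[:3,:3].T@T[:3,3]
    return o,d/np.linalg.norm(d)
def tri(p1,p2,c1="scene",c2="top"):
    o1,d1=ray(c1,p1);o2,d2=ray(c2,p2)
    A=np.array([d1,-d2]).T;s=np.linalg.lstsq(A,o2-o1,rcond=None)[0]
    a=o1+s[0]*d1;b=o2+s[1]*d2
    return (a+b)/2,np.linalg.norm(a-b)
def onz(cam,px,z):
    o,d=ray(cam,px);return o+d*(z-o[2])/d[2]
def proj(cam,P):
    c=get_calibration(cam);T=np.array(c["world_to_cam"])
    return cv2.projectPoints(np.array(P,float).reshape(-1,3),cv2.Rodrigues(T[:3,:3])[0],T[:3,3],np.array(c["camera_matrix"]),np.array(c["D"]))[0][:,0]
E
cat > a.py <<'E'
from h import *
np.set_printoptions(precision=1,suppress=True)
s=read_state();print(s)
for c in("scene","top"):
    cv2.imwrite(f"pics/{c}0.png",snapshot(c)); o,_=ray(c,[280,210]);print(c,o)
for t in["hood","hood_sill","sash","sash_ring","pole","pole_grip","hook_tip","hook_throat","cup","vial_a","vial_b"]:
    r={c:pinpoint(c,t) for c in("scene","top")}
    for c in r: print(t,c,[(np.round(x["centre"],1),round(x["confidence"],2)) for x in r[c][:3]])
    if r["scene"] and r["top"]: print("   ",*tri(r["scene"][0]["centre"],r["top"][0]["centre"]))
E
python3 a.py
```

```text
pics
{'t': 0.0, 'joint_pos': array([ 1.2,  0.7, -0.2,  1.6,  0.2,  0.9, -0.2]), 'dq': array([ 0., -0., -0.,  0., -0.,  0., -0.]), 'tau': array([ -0. , -52.8,  -1.3, -15.3,  -0.1,   0. ,   0. ]), 'tcp_pos': array([ 255.6, -569.7,  248.9]), 'eef_rot': array([-3.1, -0.7,  0. ]), 'ft_force': array([ 0.3, -0.3, -0.7]), 'moment': array([-0., -0.,  0.]), 'finger_force': 0.0, 'opening': 1.0032921671142854}
scene [246.2 503.8 895.7]
top [ 444.3   47.3 1265.1]
hood scene [(array([238.6, 253.1]), 0.89)]
hood top [(array([262. , 195.5]), 0.56)]
    [682.3  62.4 -13.2] 3.9353405259877565
hood_sill scene [(array([265.2, 270.6]), 0.73)]
hood_sill top [(array([258.7, 235. ]), 0.71)]
    [567.3  77.9  17.4] 11.918340705814265
sash scene [(array([255.1, 244.7]), 0.77)]
sash top [(array([261.8, 214.8]), 0.96)]
    [612.5  64.5  86.3] 2.9119596561107586
sash_ring scene [(array([229.4, 175.7]), 0.85)]
sash_ring top [(array([262.3, 171. ]), 0.88)]
    [683.4  56.9 290.4] 3.2634654697688137
pole scene [(array([357.9, 210.5]), 0.57)]
pole top [(array([376.9, 269. ]), 0.9)]
    [ 461.2 -266.4    2. ] 14.1608
[... 335 characters left out ...]
54704396326262
hook_throat scene [(array([317. , 174.7]), 0.66)]
hook_throat top [(array([369.2, 210.8]), 0.71)]
    [ 610.2 -233.4  100.8] 7.111824076502767
cup scene [(array([239.4, 370. ]), 0.63), (array([362.6, 207.2]), 0.27)]
cup top [(array([170.5, 266.4]), 0.82)]
    [473.  329.1  15.2] 9.233333845295386
vial_a scene [(array([262.8, 325.1]), 0.73), (array([328.9, 233.5]), 0.49)]
vial_a top [(array([217.4, 259.1]), 0.58), (array([329.5, 256.6]), 0.5)]
    [496.4 198.9 -13.3] 0.000957599434668669
vial_b scene [(array([262.8, 325.1]), 0.73), (array([328.9, 233.5]), 0.49)]
vial_b top [(array([217.4, 259.1]), 0.58), (array([329.5, 256.6]), 0.5)]
    [496.4 198.9 -13.3] 0.000957599434668669
```

View pics/scene0.png

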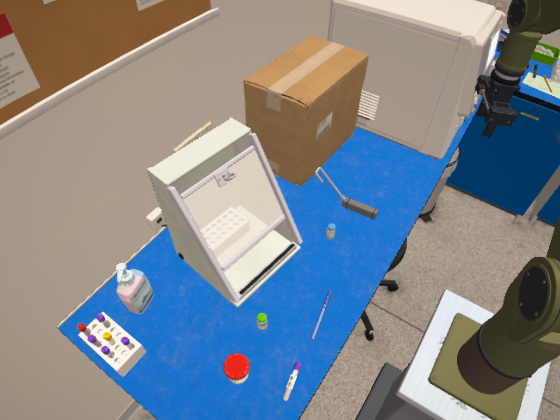

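View pics/top0.png

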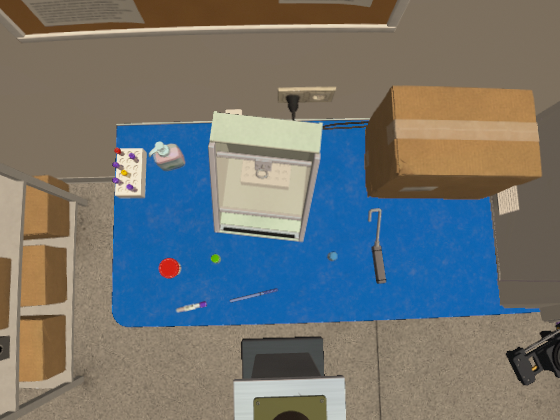

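The scene view shows the hood at about (225,210), its ring at (226,177), the pole handle at (360,209) with the hook at (319,172), and the vials at (331,231) and (262,321). The top view shows the ring at (262,171), the handle from (375,247) to (380,283) and the hook at (372,211). I'll zoom in to get precise features.

Run:
```python
import cv2,numpy as np
t=cv2.imread("pics/top0.png");s=cv2.imread("pics/scene0.png")
r=lambda i,x,y,w,h,k:cv2.resize(i[y:y+h,x:x+w],None,fx=k,fy=k,interpolation=cv2.INTER_CUBIC)
a=np.hstack([r(t,205,110,125,140,4),r(t,355,200,40,93,6)[:560]])
b=np.hstack([r(s,140,115,170,200,3),r(s,310,160,75,66,4)[:600] if 0 else cv2.copyMakeBorder(r(s,310,160,72,66,4),0,600-264,0,0,cv2.BORDER_CONSTANT)])
print(a.shape,b.shape);cv2.imwrite("pics/ct.png",a);cv2.imwrite("pics/cs.png",b)
```

```text
Traceback (most recent call last):
ValueError: all the input array dimensions except for the concatenation axis must match exactly, but along dimension 0, the array at index 0 has size 560 and the array at index 1 has size 558
```

Run:
```python
import cv2,numpy as np
t=cv2.imread("pics/top0.png");s=cv2.imread("pics/scene0.png")
r=lambda i,x,y,w,h,k:cv2.resize(i[y:y+h,x:x+w],None,fx=k,fy=k,interpolation=cv2.INTER_CUBIC)
a=np.hstack([r(t,205,110,125,140,4),r(t,355,200,40,94,6)[:560]])
b=np.hstack([r(s,140,115,170,200,3),cv2.copyMakeBorder(r(s,310,160,72,66,4),0,600-264,0,0,cv2.BORDER_CONSTANT)])
print(a.shape,b.shape);cv2.imwrite("pics/ct.png",a);cv2.imwrite("pics/cs.png",b)
```

```text
(560, 740, 3) (600, 798, 3)
```

View pics/ct.png

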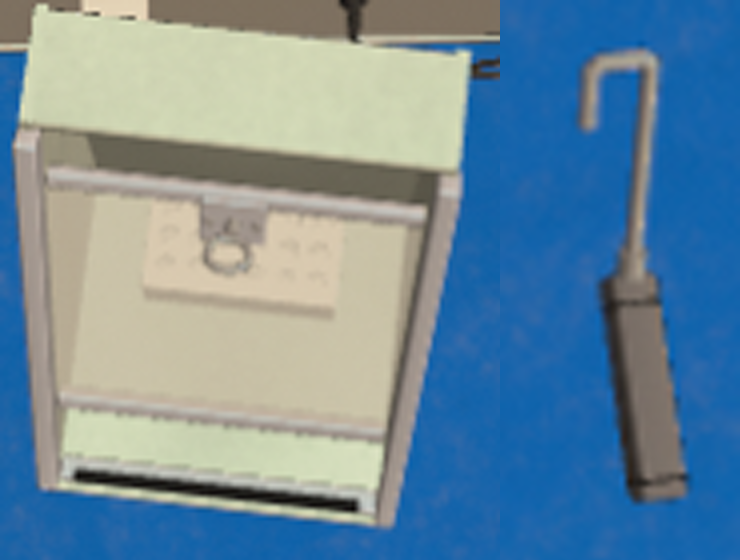

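View pics/cs.png

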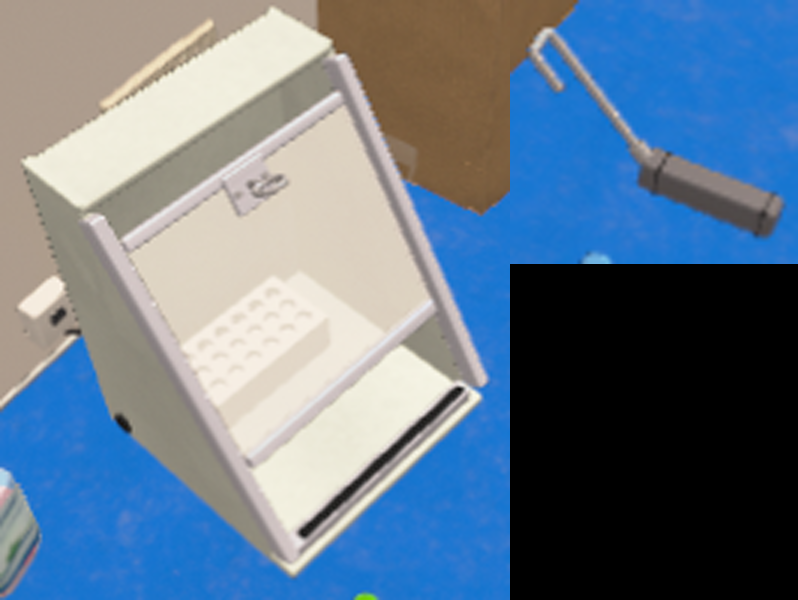

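The top crop shows the hood's top face corners at (214,111), (322,123), (211,141) and (320,152), the ring hole at (262,174), the hook tip at (369.7,221.7) and the rod bend at (379.7,210.3). The scene crop shows the ring at (229,177), the J bend at (317,171) and the tip at (322.5,182). Next I'll fit the poses to these.

```bash
cat > fit.py <<'E'
from h import *
from scipy.optimize import least_squares
np.set_printoptions(precision=2,suppress=True)
c,s_=np.cos(np.pi/6),.5
ZS=np.array([s_,0,c]);XS=np.array([c,0,-s_])
def pose(p,P): return R.from_euler('z',p[2]).apply(np.array(P,float))+[p[0],p[1],0]
t=lambda x,y:(x/4+205,y/4+110)
q=lambda x,y:(x/3+140,y/3+115)
H=[(125,125,330),(125,-125,330),(48,125,330),(48,-125,330),(-125,125,30),(-125,-125,30)]
ring=lambda s:np.array([-125,0,30])+(s+200)*ZS-34*XS
low=lambda s,y:np.array([-125,y,30])+s*ZS
obs={"top":[t(35,5),t(469,52),t(22,125),t(460,172),t(42,487),t(393,524),(262.1,173)],
"scene":[q(25,160),q(272,8),q(80,208),q(335,48),q(291,565),q(481,398),(229.2,176.3)]}
f=lambda p:np.concatenate([(proj(k,pose(p,H+[ring(p[3])]))-np.array(o)).ravel() for k,o in obs.items()])
if __name__=="__main__":
    r=least_squares(f,[690,60,-.08,85],loss='soft_l1',x_scale=[10,10,.1,10]);p=r.x;print("hood",p,np.degrees(p[2]));print(f(p).reshape(2,-1,2))
    print("ring",pose(p,ring(p[3])),"tri",tri(obs["scene"][6],obs["top"][6]),"sill",pose(p,[-125,0,30]))
    P=[(147,0,115),(147,28,115),(120.1,28,88.1),(55,0,23),(0,0,14)]
    ob={"top":[(379.7,210.3),(370.3,211),(369.6,221.6),(377,245.8),(380.3,266)],"scene":[(320.5,168),(316.7,171.2),(322.5,182),(342.5,197.5),(361.1,208)]}
    g=lambda p:np.concatenate([(proj(k,pose(p,P))-np.array(o)).ravel() for k,o in ob.items()])
    r=least_squares(g,[465,-270,.1],loss='soft_l1',x_scale=[10,10,.1]);print("pole",r.x,np.degrees(r.x[2]));print(g(r.x).reshape(2,-1,2))
    for i in range(4): print(P[i],tri(ob["scene"][i],ob["top"][i]),pose(r.x,P[i]))
    print("grip",pose(r.x,(0,0,14)))
    S=read_state();print(S["tcp_pos"],R.from_rotvec(S["eef_rot"]).as_matrix())
E
python3 fit.py
```

```text
hood [679.89  59.61  -0.14  97.65] -7.833954447770479
[[[-0.48 -1.22]
  [-0.09 -0.84]
  [-1.94  0.95]
  [-0.99  1.56]
  [-0.62  0.01]
  [-1.94  0.55]
  [-0.97  1.01]]

 [[-2.05 -1.46]
  [-0.48 -2.43]
  [ 1.02 -0.43]
  [ 0.61 -2.85]
  [-0.06 -1.37]
  [ 1.24 -6.04]
  [ 1.07 -2.81]]]
ring [674.33  60.37 304.77] tri (array([680.21,  58.42, 291.13]), np.float64(0.5858412347210573)) sill [556.06  76.65  30.  ]
pole [ 465.84 -273.08    0.1 ] 5.584348875512441
[[[ 0.41 -0.02]
  [-0.22  0.5 ]
  [-0.28  0.86]
  [-0.04  0.3 ]
  [-1.26 -0.97]]

 [[-0.53 -2.06]
  [-0.71  0.45]
  [ 0.97 -0.72]
  [ 1.85  0.3 ]
  [-0.61 -1.77]]]
(147, 0, 115) (array([ 612.19, -260.81,  105.28]), np.float64(2.9343851627958615)) [ 612.14 -258.77  115.  ]
(147, 28, 115) (array([ 609.28, -231.79,  116.5 ]), np.float64(2.8131683837766372)) [ 609.42 -230.9   115.  ]
(120.1, 28, 88.1) (array([ 586.22, -236.03,   80.84]), np.float64(0.7328306491939132)) [ 582.65 -233.52   88.1 ]
(55, 0, 23) (array([ 523.79, -267.03,   22.49]), np.float64(5.033540160880044)) [ 520.58 -267.72   23.  ]
grip [ 465.84 -273.08   14.  ]
[ 255.9  -570.24  249.75] [[ 0.91  0.41  0.  ]
 [ 0.41 -0.91 -0.  ]
 [ 0.    0.   -1.  ]]
```

```bash
cat > mv.py <<'E'
from h import *
np.set_printoptions(precision=1,suppress=True)
def tool(yaw,up=0):  # tool pointing down, x along yaw, nose up
    y,u=np.radians([yaw,up]);x=np.array([np.cos(y)*np.cos(u),np.sin(y)*np.cos(u),np.sin(u)])
    yy=np.array([np.sin(y),-np.cos(y),0]);return np.array([x,yy,np.cross(x,yy)]).T
def go(pos,yaw,up=0,show=True):
    S=read_state();R0=R.from_rotvec(S["eef_rot"]).as_matrix();Rt=tool(yaw,up)
    d=R0.T@(np.array(pos)-S["tcp_pos"]);w=np.degrees(R.from_matrix(R0.T@Rt).as_rotvec())
    print("shift",d,"turn",w);return d,w
def st():
    S=read_state();M=R.from_rotvec(S["eef_rot"]).as_matrix()
    print("t",round(S["t"],2),"tcp",S["tcp_pos"],"x",np.round(M[:,0],3),"z",np.round(M[:,2],3),"F",S["ft_force"],"M",np.round(S["moment"],2),"op",round(S["opening"],3),"g",round(S["finger_force"],1));print("q",np.round(S["joint_pos"],2));return S
E
python3 - <<'E'
from mv import *
import fit
from fit import *
print("box",onz("scene",(300,183),0),"incub",onz("scene",(440,157),0), "vial a", onz("scene",(328.9,233.5),0),onz("top",(333.5,256.5),49))
# hood refit: drop doubtful scene corners, ring weighted
W=np.array([1,1,1,1,1,1,3, 1,1,1,0,1,0,3.]).repeat(2)
for s0 in (None,):
    r=least_squares(lambda p:W*f(p),[690,60,-.1,85],loss='soft_l1',x_scale=[10,10,.1,10]);p=r.x
    print("hood",p,np.degrees(p[2]),"ring",pose(p,ring(p[3])),"sill",pose(p,[-125,0,30]));print(f(p).reshape(2,-1,2).round(1).tolist())
# yaw from known-height lines in top view
for a,b,z in((t(35,5),t(469,52),330),(t(22,125),t(460,172),330),(t(42,487),t(393,524),30)):
    A,B=onz("top",a,z),onz("top",b,z);print(A,B,"yaw",np.degrees(np.arctan2(-(A-B)[0],(A-B)[1])),np.linalg.norm(A-B))
go((330,-330,220),5.6);go((495.7,-270,120),5.6)
E
```

```text
box [ 678.79 -263.21    0.  ] incub [ 336.92 -659.64    0.  ] vial a [ 498.5  -136.55    0.  ] [ 493.   -135.36   49.  ]
hood [681.28  58.66  -0.13  98.08] -7.603774144658692 ring [675.92  59.37 305.15] sill [557.38  75.2   30.  ]
[[[-0.3, -1.6], [0.1, -1.7], [-1.6, 0.5], [-0.7, 0.7], [-0.1, -0.3], [-1.4, -0.1], [-0.5, 0.3]], [[-2.2, -1.7], [-1.0, -2.8], [0.9, -0.8], [0.2, -3.3], [0.0, -2.0], [1.0, -6.7], [0.8, -3.5]]]
[817.78 165.29 330.  ] [784.68 -81.37 330.  ] yaw -7.641567128523836 248.86916552648736
[746.59 172.54 330.  ] [714.   -73.15 330.  ] yaw -7.555752935541543 247.8423356805915
[573.08 198.7   30.  ] [540.47 -52.82  30.  ] yaw -7.388535576953867 253.6255512459792
shift [ 165.95 -188.86   29.74] turn [ 0.01 -0.   18.56]
shift [ 341.69 -175.78  129.75] turn [ 0.01 -0.   18.56]
```

Call:
step_arm --steps '[[1, [40, -46, 7], [0, 0, 5]], [1, [82, -94, 15], [0, 0, 10]], [1, [124, -142, 22], [0, 0, 15]], [1, [166, -189, 30], [0, 0, 18.6]], [1, [216, -186, 60], [0, 0, 18.6]], [1, [262, -182, 80], [0, 0, 18.6]], [1, [304, -179, 100], [0, 0, 18.6]], [1, [342, -176, 130], [0, 0, 18.6]]]' --force 50

```text
t: 2.2
tcp_pos: [498.4, -269.1, 119.6]
eef_rot: [3.137, 0.154, 0.004]
ft_force: [0.5, -0.6, -0.7]
opening: 0.999
finger_force: 0.0
```

```bash
python3 -c "
from mv import *
st();go((495.7,-270,14),5.6)
im=[snapshot(c) for c in('top','scene')]
r=lambda i,x,y,w,h,k:cv2.resize(i[y:y+h,x:x+w],None,fx=k,fy=k)
cv2.imwrite('pics/g1.png',np.hstack([r(im[0],330,190,100,140,4),r(im[1],300,120,100,140,4)]))
for t in('pole','pole_grip','hook_throat'):
  for c in('top','scene'): print(t,c,[(x['centre'],round(x['confidence'],2)) for x in pinpoint(c,t)[:1]])
"
```

```text
t 2.2 tcp [ 498.4 -269.1  119.6] x [1.  0.1 0. ] z [ 0. -0. -1.] F [ 0.5 -0.6 -0.7] M [-0. -0.  0.] op 0.999 g 0.0
q [ 0.4  0.8 -0.   1.9  0.   0.5 -1.1]
shift [ -3.    0.5 105.6] turn [ 0.1 -0.1  0. ]
pole top [([376.6, 265.4], 0.82)]
pole scene [([358.8, 212.0], 0.73)]
pole_grip top [([379.4, 263.3], 0.89)]
pole_grip scene [([361.1, 207.4], 0.83)]
hook_throat top [([369.5, 214.2], 0.87)]
hook_throat scene [([319.2, 175.2], 0.73)]
```

Call:
step_arm --steps '[[1, [-3, 0.5, 50], [0, 0, 0]], [1, [-3, 0.5, 90], [0, 0, 0]], [1, [-3, 0.5, 105], [0, 0, 0]], [1, [-3, 0.5, 105], [0, 0, 0]], [0, [-3, 0.5, 105], [0, 0, 0]], [0, [-3, 0.5, 105], [0, 0, 0]], [0, [-3, 0.5, 105], [0, 0, 0]], [0, [-3, 0.5, 105], [0, 0, 0]]]' --force 55

```text
t: 3.6
tcp_pos: [493.2, -270.5, 15.1]
eef_rot: [3.137, 0.153, 0.001]
ft_force: [0.4, -0.2, -0.4]
opening: 0.573
finger_force: 0.0
```

```bash
python3 -c "
from mv import *
st();go((480,-250,230),0);go((430,0,260),-7.5,18)
"
```

```text
t 3.6 tcp [ 493.2 -270.5   15.1] x [1.  0.1 0. ] z [ 0. -0. -1.] F [ 0.4 -0.2 -0.4] M [-0.  -0.1  0. ] op 0.573 g 0.0
q [ 0.4  1.  -0.   1.9  0.1  0.3 -1.1]
shift [ -11.   -21.6 -214.9] turn [ 0.  -0.   5.6]
shift [ -36.5 -275.3 -245. ] turn [-2.  17.9 13. ]
```

Still closing, so I'll keep going.

Call:
step_arm --steps '[[0, [0, 0, 0], [0, 0, 0]], [0, [0, 0, 0], [0, 0, 0]], [0, [0, 0, 0], [0, 0, 0]], [0, [0, 0, 0], [0, 0, 0]]]' --force 55

```text
t: 4.1
tcp_pos: [492.9, -270.1, 14.7]
eef_rot: [-3.137, -0.153, 0.0]
ft_force: [-0.4, 0.8, 1.1]
opening: 0.265
finger_force: 54.8
```

Call:
step_arm --steps '[[0, [0, 0, -25], [0, 0, 0]], [0, [-5, 0, -75], [0, 0, 0]], [0, [-15, 0, -130], [0, 4, 3]], [0, [-25, -20, -185], [0, 8, 6]], [0, [-30, -70, -225], [-1, 12, 9]], [0, [-36, -125, -245], [-2, 16, 12]], [0, [-36, -180, -245], [-2, 18, 13]], [0, [-36, -235, -245], [-2, 18, 13]]]'

```text
t: 5.1
tcp_pos: [433.5, -43.4, 259.8]
eef_rot: [3.077, -0.204, 0.489]
ft_force: [-0.1, 0.7, -2.0]
opening: 0.265
finger_force: 54.8
```

```bash
python3 -c "
from mv import *
st();go((560,45,245),-7.5,18)
"
```

```text
t 5.1 tcp [433.5 -43.4 259.8] x [ 0.9 -0.1  0.3] z [ 0.3 -0.  -1. ] F [-0.1  0.7 -2. ] M [ 0.1  0.3 -0. ] op 0.265 g 54.8
q [-0.2  0.4  0.2  2.4 -0.2  0.1 -1.6]
shift [ 103.5 -104.3   49.5] turn [-0.1 -0.  -0.1]
```

Call:
step_arm --steps '[[0, [30, -35, 15], [0, 0, 0]], [0, [65, -70, 32], [0, 0, 0]], [0, [95, -98, 45], [0, 0, 0]], [0, [103.5, -104.3, 49.5], [0, 0, 0]], [0, [103.5, -104.3, 49.5], [0, 0, 0]]]'

```text
t: 5.72
tcp_pos: [560.9, 43.7, 244.2]
eef_rot: [3.077, -0.202, 0.486]
ft_force: [-0.4, 0.5, -2.2]
opening: 0.266
finger_force: 54.8
```

```bash
python3 -c "
from mv import *
S=st()
im=[snapshot(c) for c in('top','scene')]
cv2.imwrite('pics/k_top.png',im[0]);cv2.imwrite('pics/k_scene.png',im[1])
r=lambda i,x,y,w,h,k:cv2.resize(i[y:y+h,x:x+w],None,fx=k,fy=k,interpolation=cv2.INTER_CUBIC)
cv2.imwrite('pics/k.png',np.hstack([r(im[0],215,130,100,140,4),r(im[1],180,100,100,140,4)]))
P={}
for t in('sash_ring','hook_throat','hook_tip'):
  for c in('top','scene'):
    P[t,c]=pinpoint(c,t)[:1]; print(t,c,[(x['centre'],round(x['confidence'],2)) for x in P[t,c]])
  if P[t,'top'] and P[t,'scene']: print(tri(P[t,'scene'][0]['centre'],P[t,'top'][0]['centre']))
M=R.from_rotvec(S['eef_rot']).as_matrix()
for n,v in(('throat',(111.5,-28,-91.8)),('tip',(93.1,-28,-73.4)),('Jb',(120,-28,-100.3)),('rodb',(120,0,-100.3))):
  w=S['tcp_pos']+M@np.array(v);print(n,'kin',w,proj('top',w),proj('scene',w))
"
```

```text
t 5.72 tcp [560.9  43.7 244.2] x [ 0.9 -0.1  0.3] z [ 0.3 -0.  -1. ] F [-0.4  0.5 -2.2] M [ 0.   0.4 -0. ] op 0.266 g 54.8
q [-0.4  0.5  0.3  2.1 -0.2  0.3 -1.7]
sash_ring top [([263.6, 171.3], 0.83)]
sash_ring scene [([227.8, 176.2], 0.87)]
(array([686.4,  55.4, 285.3]), np.float64(2.3253947385011298))
hook_throat top [([261.3, 180.5], 0.5)]
hook_throat scene [([241.5, 159.0], 0.66)]
(array([643.6,  57.9, 362.2]), np.float64(6.154951304413653))
hook_tip top [([259.0, 193.4], 0.86)]
hook_tip scene [([244.7, 171.4], 0.63)]
(array([623.8,  66.4, 342.9]), np.float64(4.090426336085771))
throat kin [641.7  61.2 365.9] [[260.5 182.3]] [[239.7 158.6]]
tip kin [629.9  62.8 342.7] [[260.1 189.8]] [[244.4 169.5]]
Jb kin [647.1  60.5 376.6] [[260.7 178.7]] [[237.4 153.5]]
rodb kin [643.4  32.8 376.6] [[273.9 180.1]] [[247.1 146.8]]
```

View pics/k.png

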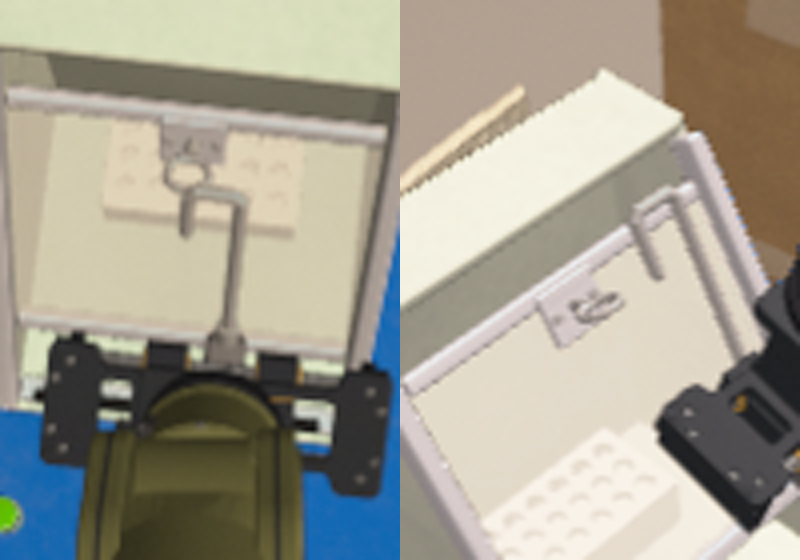

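The crop shows the J bend at top (262,177.5) and scene (239,152.5). The tip is at top (262,189) and scene (244,169), and the ring at top (262,173.5) and scene (230.5,176). The kinematic prediction agrees to about 1.5 px, so I'll use that offset to correct the ring position.

```bash
cat > ringm.py <<'E'
from mv import *
OB={"top":{"Jb":(262,177.5),"tip":(261.75,189.2),"rodb":(275.5,179.2)},"scene":{"Jb":(239,152.5),"tip":(244,169.2),"rodb":(249,148)}}
V={'throat':(111.5,-28,-91.8),'tip':(93.1,-28,-73.4),'Jb':(120,-28,-100.3),'rodb':(120,0,-100.3)}
E
python3 - <<'E'
from ringm import *
S=read_state();M=R.from_rotvec(S['eef_rot']).as_matrix();k=lambda n:S['tcp_pos']+M@np.array(V[n])
off={c:np.mean([np.array(OB[c][n])-proj(c,k(n))[0] for n in OB[c]],0) for c in OB};print(off)
for rt,rs in (((262,173.5),(230.5,176)),((262,173.5),(229.2,176.3)),((263.6,171.3),(227.8,176.2))):
    P,g=tri(np.array(rs)-off["scene"],np.array(rt)-off["top"]);print("ring",P,g)
    y=np.radians(-7.5);up=np.array([.5*np.cos(y),.5*np.sin(y),.866])
    d=P-k("throat");X=np.array([np.cos(y),np.sin(y),0]);Y=np.array([-np.sin(y),np.cos(y),0])
    print(" d in hood",d@X,d@Y,d[2], "approach 50 up-slope TCP",S['tcp_pos']+d+50*up)
    c=P+15*np.array([X,Y,-X,-Y]);print(proj("top",c).tolist(),proj("scene",c).tolist())
E
```

```text
{'top': array([ 1.3, -0.8]), 'scene': array([0.9, 0.4])}
ring [675.4  61.7 298.6] 0.7419291651120606
 d in hood 33.385501143303294 5.29412940582126 -68.19927985855776 approach 50 up-slope TCP [619.6  41.  220. ]
[[261.3365299281418, 167.8737918080764], [254.11986781808997, 173.4964393222155], [259.88376903967276, 180.53488721848524], [267.1052111467068, 174.88128072265425]] [[225.16611688405274, 172.48844564010847], [224.83066733069663, 179.19527096628767], [234.45219461193912, 178.82728319128506], [234.63318347149672, 172.1291713730507]]
ring [677.   62.4 297.1] 3.4740860574545436
 d in hood 34.82128639079115 6.241361274151761 -69.69566651421502 approach 50 up-slope TCP [621.2  41.7 218.5]
[[261.0089232516432, 167.38887432974724], [253.80396941070705, 173.00062440626922], [259.5569691721454, 180.02542408305882], [266.7667270881837, 174.38279698666236]] [[224.48781294664525, 172.89100491677235], [224.14202703079127, 179.593901967912], [233.74817696139803, 179.22602857125224], [233.94003031923785, 172.5317742994373]]
ring [684.1  58.9 290.5] 4.383548339367693
 d in hood 42.32043391830256 3.7326242177701388 -76.25121586964667 approach 50 up-slope TCP [628.3  38.3 212. ]
[[262.49311715539284, 165.08528226257022], [255.3465386303002, 170.6475112500366], [261.0591141849342, 177.61207643084066], [268.2103269741433, 172.01927415876673]] [[223.34041237672986, 172.85726313050048], [222.97997778268152, 179.4848083740099], [232.4787547725147, 179.1205446648102], [232.68865910262613, 172.5013755193176]]
```

```bash
python3 -c "
from mv import *
go((618.6,41,218.5),-7.5,18)"
```

```text
shift [46.3 -5.2 42.9] turn [-0.  -0.  -0.1]
```

Call:
step_arm --steps '[[0, [16, -2, 15], [0, 0, 0]], [0, [32, -4, 30], [0, 0, 0]], [0, [46, -5, 43], [0, 0, 0]], [0, [46, -5, 43], [0, 0, 0]], [0, [46, -5, 43], [0, 0, 0]]]'

```text
t: 6.75
tcp_pos: [617.7, 41.2, 218.1]
eef_rot: [3.077, -0.203, 0.487]
ft_force: [0.0, -0.5, -2.2]
opening: 0.269
finger_force: 54.8
```

```bash
python3 -c "
from ringm import *
S=st()
im=[snapshot(c) for c in('top','scene')]
r=lambda i,x,y,w,h,k:cv2.resize(i[y:y+h,x:x+w],None,fx=k,fy=k,interpolation=cv2.INTER_CUBIC)
cv2.imwrite('pics/m.png',np.hstack([r(im[0],235,150,50,70,8),r(im[1],205,130,50,70,8)]))
M=R.from_rotvec(S['eef_rot']).as_matrix()
for n in V:
  w=S['tcp_pos']+M@np.array(V[n]);print(n,'kin',w,proj('top',w),proj('scene',w))
"
```

```text
t 6.75 tcp [617.7  41.2 218.1] x [ 0.9 -0.1  0.3] z [ 0.3 -0.  -1. ] F [ 0.  -0.5 -2.2] M [0.1 0.3 0. ] op 0.269 g 54.8
q [-0.3  0.6  0.2  1.9 -0.2  0.3 -1.7]
throat kin [698.4  58.7 339.9] [[261.4 159.7]] [[220.7 157. ]]
tip kin [686.7  60.3 316.7] [[261.  167.4]] [[225.4 167.3]]
Jb kin [703.8  58.  350.6] [[261.6 156. ]] [[218.4 152.1]]
rodb kin [700.2  30.2 350.6] [[274.3 157.3]] [[227.9 145.8]]
```

View pics/m.png

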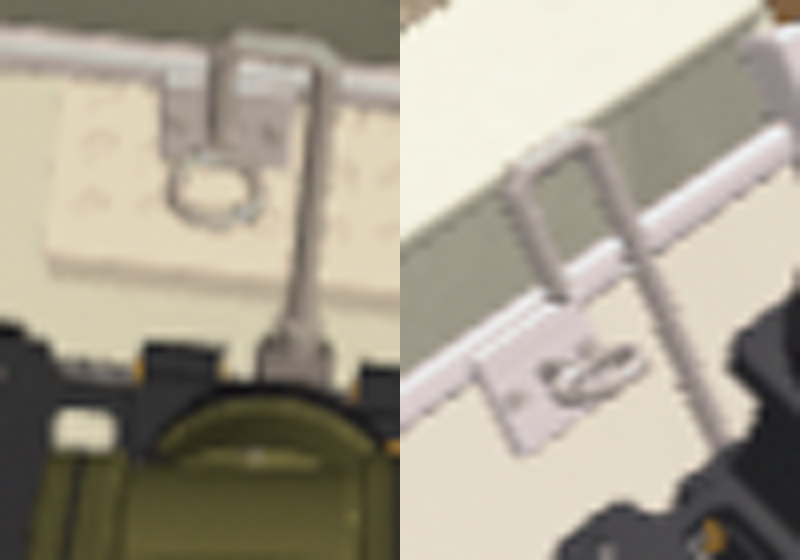

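The top view shows the ring at (261.8,173.4) and the tip at (262.2,168.1). The scene view shows the ring at about (229.6,176.6) and the tip at (225.6,167.5), so the tip stands above and just behind the ring.

```bash
python3 -c "
from ringm import *
S=read_state();M=R.from_rotvec(S['eef_rot']).as_matrix()
k=lambda n:S['tcp_pos']+M@np.array(V[n])
y=np.radians(-7.5);X=np.array([np.cos(y),np.sin(y),0]);Y=np.array([-np.sin(y),np.cos(y),0]);Z=np.array([0,0,1]);zs=.5*X+.866*Z;xs=.866*X-.5*Z
for ot,os_ in (((1.25,.7),(.2,.2)),((2,0),(.8,.6)),((1.7,.2),(.5,.4))):
  P,g=tri(np.array((229.6,176.6))-os_,np.array((261.75,173.4))-ot)
  for n in('tip','throat'):
    d=P-k(n);print(P,g,n,'d xs,Y,zs',d@xs,d@Y,d@zs)
print('tool axes of zs',M.T@zs,'xs',M.T@xs,'Y',M.T@Y)
"
```

```text
[678.9  61.3 294.2] 2.474713876290401 tip d xs,Y,zs 4.559348278195341 -0.21711450745285904 -23.694622953399335
[678.9  61.3 294.2] 2.474713876290401 throat d xs,Y,zs 5.9315019817883226 -0.1871425173249035 -49.67935890843746
[677.2  63.4 298. ] 0.6028800816366695 tip d xs,Y,zs 0.9773771085908471 1.7317296113025349 -21.435035226874096
[677.2  63.4 298. ] 0.6028800816366695 throat d xs,Y,zs 2.3495308121838256 1.7617016014304903 -47.41977118191222
[677.7  62.6 296.5] 1.3407555447250528 tip d xs,Y,zs 2.2629732270819716 0.9363793586977979 -22.444815880351303
[677.7  62.6 296.5] 1.3407555447250528 throat d xs,Y,zs 3.63512693067495 0.9663513488257531 -48.429551835389425
tool axes of zs [ 0.7 -0.  -0.7] xs [0.7 0.  0.7] Y [-0. -1.  0.]
```

Call:
step_arm --steps '[[0, [1.7, -1.5, 1.9], [0, 0, 0]], [0, [-3.5, -1.5, 6.6], [0, 0, 0]], [0, [-8.0, -1.5, 10.6], [0, 0, 0]], [0, [-12.4, -1.5, 14.6], [0, 0, 0]], [0, [-16.1, -1.5, 18], [0, 0, 0]], [0, [-19, -1.5, 20.6], [0, 0, 0]], [0, [-19, -1.5, 20.6], [0, 0, 0]]]'

```text
t: 7.72
tcp_pos: [607.0, 44.4, 192.3]
eef_rot: [3.077, -0.203, 0.488]
ft_force: [0.6, 0.3, -1.2]
opening: 0.269
finger_force: 54.8
```

```bash
python3 -c "
from ringm import *
S=st()
im=[snapshot(c) for c in('top','scene')]
r=lambda i,x,y,w,h,k:cv2.resize(i[y:y+h,x:x+w],None,fx=k,fy=k,interpolation=cv2.INTER_CUBIC)
cv2.imwrite('pics/n.png',np.hstack([r(im[0],235,150,50,70,8),r(im[1],205,130,50,70,8)]))
"
```

```text
t 7.72 tcp [607.   44.4 192.3] x [ 0.9 -0.1  0.3] z [ 0.3 -0.  -1. ] F [ 0.6  0.3 -1.2] M [ 0.1  0.4 -0. ] op 0.269 g 54.8
q [-0.3  0.7  0.2  2.  -0.2  0.2 -1.7]
```

View pics/n.png

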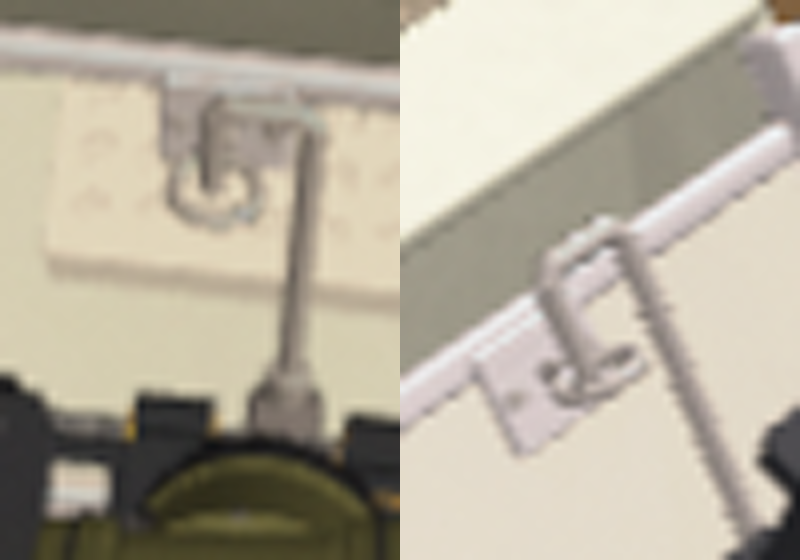

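The tip is inside the ring hole in both views, at top (262,173) and scene (228,177), with no contact force. I'll carry on down.

Call:
step_arm --steps '[[0, [-3, 0, 2.7], [0, 0, 0]], [0, [-6, 0, 5.4], [0, 0, 0]], [0, [-9, 0, 8.0], [0, 0, 0]], [0, [-12, 0, 10.7], [0, 0, 0]], [0, [-14, 0, 12.5], [0, 0, 0]], [0, [-14, 0, 12.5], [0, 0, 0]]]'

```text
t: 8.57
tcp_pos: [597.7, 45.7, 176.2]
eef_rot: [3.077, -0.202, 0.488]
ft_force: [-0.0, -1.2, -0.3]
opening: 0.27
finger_force: 54.8
```

```bash
python3 -c "
from ringm import *
st()"
```

```text
t 8.57 tcp [597.7  45.7 176.2] x [ 0.9 -0.1  0.3] z [ 0.3 -0.  -1. ] F [-0.  -1.2 -0.3] M [0.1 0.4 0. ] op 0.27 g 54.8
q [-0.3  0.7  0.2  2.  -0.2  0.1 -1.7]
```

Call:
step_arm --steps '[[0, [-2.2, 0, 2], [0, 0, 0]], [0, [-4.5, 0, 4], [0, 0, 0]], [0, [-6.7, 0, 6], [0, 0, 0]], [0, [-8.9, 0, 8], [0, 0, 0]], [0, [-8.9, 0, 8], [0, 0, 0]]]'

```text
t: 9.2
tcp_pos: [592.9, 46.5, 166.6]
eef_rot: [3.077, -0.203, 0.492]
ft_force: [1.5, 0.8, 1.4]
opening: 0.265
finger_force: 54.8
```

```bash
python3 -c "
from ringm import *
np.set_printoptions(precision=3,suppress=True)
S=st();print(S['joint_pos'])
for c in('top','scene'):
  snapshot(c);print(c,[(x['centre'],round(x['confidence'],2)) for x in pinpoint(c,'sash_ring')[:1]],[(x['centre'],round(x['confidence'],2)) for x in pinpoint(c,'sash')[:1]])
M=R.from_rotvec(S['eef_rot']).as_matrix();print(S['tcp_pos']+M@np.array(V['throat']))
"
```

```text
t 9.2 tcp [592.94   46.509 166.563] x [ 0.942 -0.125  0.312] z [ 0.309 -0.039 -0.95 ] F [1.526 0.844 1.407] M [ 0.09 -0.21  0.02] op 0.265 g 54.8
q [-0.33  0.7   0.19  2.05 -0.24  0.1  -1.67]
[-0.33   0.702  0.194  2.045 -0.238  0.105 -1.669]
top [([261.4, 175.1], 0.65)] [([259.2, 214.0], 0.64)]
scene [([229.4, 175.7], 0.73)] [([254.7, 244.1], 0.78)]
[673.222  63.97  288.602]
```

The hook is home in the ring, with about 4 N of pull. Joint 6 is close to its limit, so I'll ease the nose-up tilt while drawing the sash down.

```bash
cat > plan.py <<'E'
from ringm import *
y=np.radians(-7.5);X=np.array([np.cos(y),np.sin(y),0]);Z=np.array([0,0,1]);zs=.5*X+.866*Z
v=np.array(V['throat'])
def plan(u0,rows):   # rows: (D down-slope from now, tilt)
    R0=tool(-7.5,u0);p0=-R0@v;out=[]
    for D,u in rows:
        Rt=tool(-7.5,u);d=R0.T@(-D*zs-Rt@v-p0);w=np.degrees(R.from_matrix(R0.T@Rt).as_rotvec())
        out.append((d.round(1).tolist(),w.round(1).tolist()))
    for o in out: print(o)
E
python3 -c "
from plan import *
plan(18,[(4*i,18-1*i) for i in range(1,9)])"
```

```text
([-4.6, -0.0, 0.7], [0.0, -1.0, -0.0])
([-9.1, 0.0, 1.4], [-0.0, -2.0, -0.0])
([-13.6, -0.0, 2.1], [-0.0, -3.0, -0.0])
([-18.0, -0.0, 2.7], [0.0, -4.0, 0.0])
([-22.4, -0.0, 3.3], [0.0, -5.0, 0.0])
([-26.8, -0.0, 3.9], [0.0, -6.0, -0.0])
([-31.2, -0.0, 4.5], [-0.0, -7.0, 0.0])
([-35.5, -0.0, 5.0], [-0.0, -8.0, -0.0])
```

Call:
step_arm --steps '[[0, [-4.6, 0, 0.7], [0, -1, 0]], [0, [-9.1, 0, 1.4], [0, -2, 0]], [0, [-13.6, 0, 2.1], [0, -3, 0]], [0, [-18, 0, 2.7], [0, -4, 0]], [0, [-22.4, 0, 3.3], [0, -5, 0]], [0, [-26.8, 0, 3.9], [0, -6, 0]], [0, [-31.2, 0, 4.5], [0, -7, 0]], [0, [-35.5, 0, 5], [0, -8, 0]]]'

```text
t: 10.5
tcp_pos: [559.8, 50.7, 150.1]
eef_rot: [3.113, -0.205, 0.272]
ft_force: [1.7, -0.0, 3.1]
opening: 0.265
finger_force: 54.8
```

```bash
python3 -c "
from plan import *
S=st();print(S['joint_pos'].round(3))
for c in('top','scene'):
  snapshot(c);print(c,[(x['centre'],round(x['confidence'],2)) for x in pinpoint(c,'sash_ring')[:1]],[(x['centre'],round(x['confidence'],2)) for x in pinpoint(c,'sash')[:1]])
M=R.from_rotvec(S['eef_rot']).as_matrix();print(S['tcp_pos']+M@v)
plan(10,[(3*i,10) for i in range(1,6)])
"
```

```text
t 10.5 tcp [559.8  50.7 150.1] x [ 1.  -0.1  0.2] z [ 0.2 -0.  -1. ] F [ 1.7 -0.   3.1] M [ 0.1 -0.5  0.1] op 0.265 g 54.8
q [-0.3  0.7  0.2  2.  -0.2  0.2 -1.7]
[-0.3  0.7  0.2  2.  -0.2  0.3 -1.7]
top [([260.5, 183.6], 0.76)] [([258.7, 221.7], 0.77)]
scene [([236.8, 189.2], 0.92)] [([259.2, 255.1], 0.66)]
[656.5  66.1 259.9]
([-1.9, 0.0, 2.3], [0.0, 0.0, 0.0])
([-3.9, 0.0, 4.6], [0.0, 0.0, 0.0])
([-5.8, -0.0, 6.9], [0.0, 0.0, 0.0])
([-7.7, -0.0, 9.2], [0.0, 0.0, 0.0])
([-9.6, 0.0, 11.5], [0.0, 0.0, 0.0])
```

Call:
step_arm --steps '[[0, [-1.3, 0, 1.5], [0, 0, 0]], [0, [-2.6, 0, 3.1], [0, 0, 0]], [0, [-3.9, 0, 4.6], [0, 0, 0]], [0, [-5.2, 0, 6.1], [0, 0, 0]], [0, [-6.4, 0, 7.7], [0, 0, 0]], [0, [-7.7, 0, 9.2], [0, 0, 0]], [0, [-9, 0, 10.7], [0, 0, 0]], [0, [-10.3, 0, 12.2], [0, 0, 0]]]'

```text
t: 11.8
tcp_pos: [552.1, 51.8, 136.4]
eef_rot: [3.112, -0.205, 0.274]
ft_force: [0.8, 0.3, 3.0]
opening: 0.266
finger_force: 54.8
```

```bash
cat > w.py <<'E'
from plan import *
S=read_state();M=R.from_rotvec(S['eef_rot']).as_matrix()
T=S['tcp_pos']+M@v
print(S['t'],'throat',T,'F',S['ft_force'],'pull along slope',round((S['ft_force']-np.array([-.2,.2,-2.1]))@zs,1),'q6',round(S['joint_pos'][5],3),'tilt',np.degrees(np.arcsin(M[2,0])), 's est',round((T-np.array([673.2,64,288.6]))@zs,1))
E
python3 w.py; python3 -c "
from plan import *
P=[]
for c in('scene','top'):
  snapshot(c);P.append(pinpoint(c,'sash')[0]['centre'])
print(P,tri(*P))"
```

```text
11.8 throat [648.7  67.2 246.2] F [0.8 0.3 3. ] pull along slope 4.9 q6 0.201 tilt 10.051677098809659 s est -49.0
[[261.8, 260.7], [260.0, 224.3]] (array([590.8,  70.2,  37. ]), np.float64(0.2315875377969411))
```

Call:
step_arm --steps '[[0, [-0.7, 0, 0.8], [0, 0, 0]], [0, [-1.3, 0, 1.5], [0, 0, 0]], [0, [-1.9, 0, 2.3], [0, 0, 0]], [0, [-2.6, 0, 3.1], [0, 0, 0]]]'

```text
t: 12.5
tcp_pos: [550.2, 52.1, 133.0]
eef_rot: [3.112, -0.205, 0.274]
ft_force: [0.2, 0.5, 1.9]
opening: 0.267
finger_force: 54.8
```

```bash
python3 w.py
```

```text
12.5 throat [646.8  67.4 242.9] F [0.2 0.5 1.9] pull along slope 3.7 q6 0.188 tilt 10.060918578492187 s est -52.9
```

Call:
step_arm --steps '[[0, [-0.7, 0, 0.8], [0, 0, 0]], [0, [-1.3, 0, 1.5], [0, 0, 0]], [0, [-1.9, 0, 2.3], [0, 0, 0]], [0, [-2.6, 0, 3.1], [0, 0, 0]]]'

```text
t: 13.0
tcp_pos: [548.2, 52.3, 129.4]
eef_rot: [3.112, -0.205, 0.274]
ft_force: [2.1, 0.3, 3.1]
opening: 0.267
finger_force: 54.8
```

Call:
step_arm --steps '[[0, [-0.7, 0, 0.8], [0, 0, 0]], [0, [-1.3, 0, 1.5], [0, 0, 0]], [0, [-1.9, 0, 2.3], [0, 0, 0]]]'

```text
t: 13.38
tcp_pos: [546.6, 52.5, 126.8]
eef_rot: [3.112, -0.205, 0.274]
ft_force: [1.3, 1.2, 2.7]
opening: 0.266
finger_force: 54.8
```

Call:
step_arm --steps '[[0, [-0.7, 0, 0.8], [0, 0, 0]], [0, [-1.3, 0, 1.5], [0, 0, 0]], [0, [-1.9, 0, 2.3], [0, 0, 0]], [0, [-2.6, 0, 3.1], [0, 0, 0]]]'

```text
t: 13.88
tcp_pos: [544.6, 52.8, 123.3]
eef_rot: [3.112, -0.205, 0.274]
ft_force: [-0.1, 0.3, 1.9]
opening: 0.266
finger_force: 54.8
```

Call:
step_arm --steps '[[0, [-0.7, 0, 0.8], [0, 0, 0]], [0, [-1.3, 0, 1.5], [0, 0, 0]], [0, [-1.9, 0, 2.3], [0, 0, 0]]]'

```text
t: 14.25
tcp_pos: [543.2, 53.0, 120.7]
eef_rot: [3.112, -0.205, 0.274]
ft_force: [0.3, 1.1, 2.1]
opening: 0.269
finger_force: 54.8
```

Call:
step_arm --steps '[[0, [-0.7, 0, 0.8], [0, 0, 0]], [0, [-1.3, 0, 1.5], [0, 0, 0]], [0, [-1.9, 0, 2.3], [0, 0, 0]]]'

```text
t: 14.62
tcp_pos: [541.8, 53.2, 118.1]
eef_rot: [3.112, -0.205, 0.274]
ft_force: [0.5, 0.7, 2.5]
opening: 0.267
finger_force: 54.8
```

Call:
step_arm --steps '[[0, [-0.7, 0, 0.8], [0, 0, 0]], [0, [-1.3, 0, 1.5], [0, 0, 0]], [0, [-1.9, 0, 2.3], [0, 0, 0]]]'

```text
t: 15.0
tcp_pos: [540.3, 53.4, 115.5]
eef_rot: [3.112, -0.205, 0.274]
ft_force: [1.2, -0.5, 3.7]
opening: 0.267
finger_force: 54.8
```

```bash
python3 w.py
```

```text
15.0 throat [636.9  68.7 225.4] F [ 1.2 -0.5  3.7] pull along slope 5.8 q6 0.124 tilt 10.052567051504678 s est -73.0
```

```bash
python3 -c "
from plan import *
plan(10,[(i,10-i) for i in range(1,5)])
plan(6,[(1,6),(2,6),(3,6)])"
```

```text
([-2.2, 0.0, -1.2], [0.0, -1.0, -0.0])
([-4.4, -0.0, -2.4], [0.0, -2.0, 0.0])
([-6.6, -0.0, -3.7], [-0.0, -3.0, 0.0])
([-8.7, 0.0, -4.9], [0.0, -4.0, 0.0])
([-0.6, 0.0, 0.8], [0.0, 0.0, 0.0])
([-1.2, 0.0, 1.6], [0.0, 0.0, 0.0])
([-1.8, 0.0, 2.4], [0.0, 0.0, 0.0])
```

Call:
step_arm --steps '[[0, [-2.2, 0, -1.2], [0, -1, 0]], [0, [-4.4, 0, -2.4], [0, -2, 0]], [0, [-6.6, 0, -3.7], [0, -3, 0]], [0, [-8.7, 0, -4.9], [0, -4, 0]]]'

```text
t: 15.5
tcp_pos: [531.7, 54.6, 119.3]
eef_rot: [3.125, -0.206, 0.167]
ft_force: [1.6, 0.8, 4.7]
opening: 0.264
finger_force: 54.8
```

```bash
python3 w.py
```

```text
15.5 throat [635.6  68.9 222.5] F [1.6 0.8 4.7] pull along slope 6.8 q6 0.236 tilt 6.099287054624202 s est -76.2
```

Call:
step_arm --steps '[[0, [-0.6, 0, 0.8], [0, 0, 0]], [0, [-1.2, 0, 1.6], [0, 0, 0]]]'

```text
t: 15.75
tcp_pos: [532.8, 54.6, 118.3]
eef_rot: [3.125, -0.207, 0.175]
ft_force: [4.4, -1.0, 7.7]
opening: 0.269
finger_force: 54.8
```

```bash
python3 w.py
```

```text
15.75 throat [636.2  68.9 222. ] F [ 4.4 -1.   7.7] pull along slope 10.9 q6 0.227 tilt 6.39774944679736 s est -76.4
```

The sash has landed: pull is rising and the hook has stopped moving. I'll build the pull up to about 15 N.

Call:
step_arm --steps '[[0, [-0.6, 0, 0.8], [0, 0, 0]], [0, [-1, 0, 1.3], [0, 0, 0]], [0, [-1, 0, 1.3], [0, 0, 0]]]'

```text
t: 16.12
tcp_pos: [533.5, 54.5, 117.5]
eef_rot: [3.124, -0.208, 0.18]
ft_force: [3.9, -0.1, 9.2]
opening: 0.269
finger_force: 54.9
```

```bash
python3 w.py
```

```text
16.125 throat [636.5  68.8 221.5] F [ 3.9 -0.1  9.2] pull along slope 11.8 q6 0.221 tilt 6.585932699471948 s est -76.6
```

Call:
step_arm --steps '[[0, [-0.6, 0, 0.8], [0, 0, 0]], [0, [-0.9, 0, 1.2], [0, 0, 0]], [0, [-0.9, 0, 1.2], [0, 0, 0]], [0, [-0.9, 0, 1.2], [0, 0, 0]]]'

```text
t: 16.62
tcp_pos: [534.1, 54.5, 116.8]
eef_rot: [3.124, -0.209, 0.185]
ft_force: [6.5, -0.7, 10.9]
opening: 0.267
finger_force: 54.9
```

```bash
python3 w.py; python3 -c "
from plan import *
P=[]
for c in('scene','top'):
  snapshot(c)
for t in ('sash','hood_sill','sash_ring','hook_throat'):
  P=[pinpoint(c,t)[:1] for c in('scene','top')]
  if P[0] and P[1]:print(t,tri(P[0][0]['centre'],P[1][0]['centre']))"
```

```text
16.625 throat [636.8  68.7 221.1] F [ 6.5 -0.7 10.9] pull along slope 14.6 q6 0.215 tilt 6.759174134823243 s est -76.8
sash (array([569.2,  73.8,  33.6]), np.float64(2.1304930845314547))
hood_sill (array([570.6,  74.8,  31.4]), np.float64(11.540726862459158))
sash_ring (array([633.3,  66.8, 248.9]), np.float64(1.656803677729083))
hook_throat (array([645. ,  70.5, 218. ]), np.float64(14.786319043253432))
```

```bash
python3 -c "
from plan import *
im=[snapshot(c) for c in('top','scene')]
r=lambda i,x,y,w,h,k:cv2.resize(i[y:y+h,x:x+w],None,fx=k,fy=k,interpolation=cv2.INTER_CUBIC)
cv2.imwrite('pics/o.png',np.hstack([r(im[0],215,170,90,130,4),r(im[1],195,150,105,130,4)]))"; python3 w.py
```

```text
17.225 throat [636.8  68.7 221.1] F [ 7.  -0.7 11.3] pull along slope 15.2 q6 0.215 tilt 6.7555266413168455 s est -76.8
```

View pics/o.png

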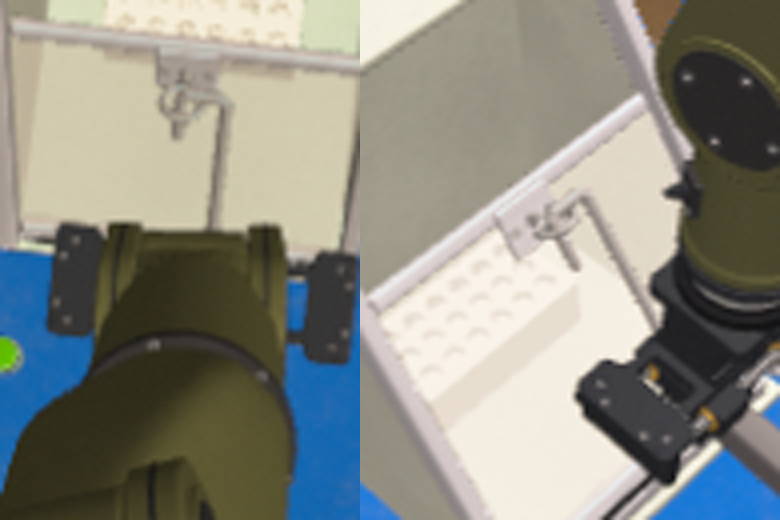

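The sash is shut, with the ring at top (261,194) and scene (244,205) and the hook through it. It has held at about 15 N for roughly a second. Next I'll withdraw along the tip axis.

Call:
step_arm --steps '[[0, [1, 0, -1.2], [0, 0, 0]], [0, [2.5, 0, -3], [0, 0, 0]], [0, [5, 0, -5.5], [0, 0, 0]], [0, [8, 0, -8.5], [0, 0, 0]], [0, [12, 0, -12.5], [0, 0, 0]]]'

```text
t: 17.85
tcp_pos: [537.6, 53.5, 127.6]
eef_rot: [3.124, -0.205, 0.16]
ft_force: [-0.2, 0.2, -2.2]
opening: 0.269
finger_force: 54.9
```

```bash
python3 w.py
```

```text
17.85 throat [641.9  67.9 230.3] F [-0.2  0.2 -2.2] pull along slope -0.1 q6 0.277 tilt 5.8595988030586845 s est -66.2
```

Call:
step_arm --steps '[[0, [4, 0, -4], [0, 0, 0]], [0, [8.5, 0, -8.5], [0, 0, 0]], [0, [13, 0, -13], [0, 0, 0]], [0, [18, 0, -18], [0, 0, 0]], [0, [23, 0, -23], [0, 0, 0]], [0, [27, 0, -27], [0, 0, 0]], [0, [27, 0, -27], [0, 0, 0]]]'

```text
t: 18.73
tcp_pos: [563.2, 50.3, 158.3]
eef_rot: [3.125, -0.206, 0.167]
ft_force: [-0.3, -0.6, -1.1]
opening: 0.267
finger_force: 54.9
```

```bash
python3 w.py;python3 -c "
from plan import *
im=[snapshot(c) for c in('top','scene')]
r=lambda i,x,y,w,h,k:cv2.resize(i[y:y+h,x:x+w],None,fx=k,fy=k,interpolation=cv2.INTER_CUBIC)
cv2.imwrite('pics/p.png',np.hstack([r(im[0],215,150,90,130,4),r(im[1],195,130,105,130,4)]))"
```

```text
18.725 throat [667.1  64.7 261.5] F [-0.3 -0.6 -1.1] pull along slope 0.9 q6 0.394 tilt 6.110665070713955 s est -26.6
```

View pics/p.png

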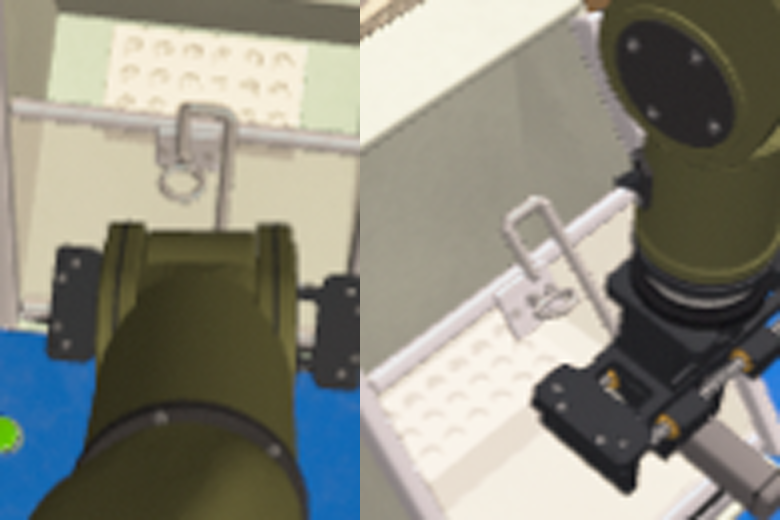

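The hook is out of the ring: the tip is at scene (240,199) above the ring at (244,205), and the sash has stayed closed. Now to carry the pole back.

```bash
python3 -c "
from mv import *
go((568,50,215),-7.5,6);go((490,20,240),-7.5,6);go((485,-270,200),5.6,0);go((490,-270,80),5.6,0)"
```

```text
shift [ 11.6  -0.4 -56.3] turn [-0.1 -0.  -0. ]
shift [-58.8  39.5 -88.9] turn [-0.1 -0.  -0. ]
shift [-30.1 327.7 -46. ] turn [  0.6  -6.  -13.1]
shift [-37.8 327.2  73.9] turn [  0.6  -6.  -13.1]
```

Call:
step_arm --steps '[[0, [5, 0, -28], [0, 0, 0]], [0, [11.6, 0, -56], [0, 0, 0]], [0, [-20, 15, -75], [0, 0, 0]], [0, [-59, 40, -89], [0, 0, 0]], [0, [-54, 95, -82], [0, -1, -3]], [0, [-49, 150, -75], [0.2, -2, -6]], [0, [-44, 205, -67], [0.4, -4, -9]], [0, [-37, 260, -58], [0.5, -5, -11]]]'

```text
t: 19.82
tcp_pos: [485.8, -203.5, 211.1]
eef_rot: [3.139, 0.098, 0.027]
ft_force: [0.8, 1.2, -1.9]
opening: 0.264
finger_force: 54.9
```

```bash
python3 -c "
from mv import *
st();go((485,-270,150),5.6,0);go((490,-270,40),5.6,0)"
```

```text
t 19.82 tcp [ 485.8 -203.5  211.1] x [1.  0.1 0. ] z [ 0. -0. -1.] F [ 0.8  1.2 -1.9] M [ 0.  -0.1  0. ] op 0.264 g 54.9
q [ 0.3  0.6  0.1  1.9 -0.1  0.6 -1.1]
shift [-6.  66.3 61.1] turn [ 0.1 -1.  -2. ]
shift [ -3.   66.4 171.1] turn [ 0.1 -1.  -2. ]
```

Call:
step_arm --steps '[[0, [-5, 33, 30], [0, 0, -1]], [0, [-6, 66, 60], [0.1, -1, -2]], [0, [-5, 66, 110], [0.1, -1, -2]], [0, [-3, 66, 150], [0.1, -1, -2]], [0, [-3, 66, 173], [0.1, -1, -2]], [0, [-3, 66, 182], [0.1, -1, -2]], [0, [-3, 66, 182], [0.1, -1, -2]]]'

```text
t: 20.7
tcp_pos: [490.2, -268.0, 29.4]
eef_rot: [3.138, 0.15, -0.0]
ft_force: [0.5, -0.5, -1.1]
opening: 0.27
finger_force: 54.9
```

```bash
python3 -c "
from mv import *
from ringm import V
S=st();M=R.from_rotvec(S['eef_rot']).as_matrix()
im=snapshot('scene');i2=snapshot('top')
r=lambda i,x,y,w,h,k:cv2.resize(i[y:y+h,x:x+w],None,fx=k,fy=k,interpolation=cv2.INTER_CUBIC)
cv2.imwrite('pics/z.png',np.hstack([r(im,290,140,100,80,4),r(i2,340,195,80,80,4)]))
for n in ('throat','tip'):
  w=S['tcp_pos']+M@np.array(V[n]);print(n,proj('top',w),proj('scene',w),[(c,[x['centre'] for x in pinpoint(c,'hook_'+n)[:1]]) for c in('top','scene')])
print('Jb',[proj(c,S['tcp_pos']+M@np.array(V['Jb'])) for c in('top','scene')])
"
```

```text
t 20.7 tcp [ 490.2 -268.    29.4] x [ 1.   0.1 -0. ] z [-0. -0. -1.] F [ 0.5 -0.5 -1.1] M [ 0.1 -0.  -0. ] op 0.27 g 54.9
q [ 0.4  0.9  0.   1.9 -0.1  0.3 -1. ]
throat [[370.3 215.2]] [[319.1 171.9]] [('top', [[372.2, 212.9]]), ('scene', [[318.7, 171.6]])]
tip [[369.8 222.7]] [[324.3 178.6]] [('top', [[371.6, 222.6]]), ('scene', [[322.7, 177.0]])]
Jb [array([[370.6, 211.6]]), array([[316.7, 168.8]])]
```

View pics/z.png

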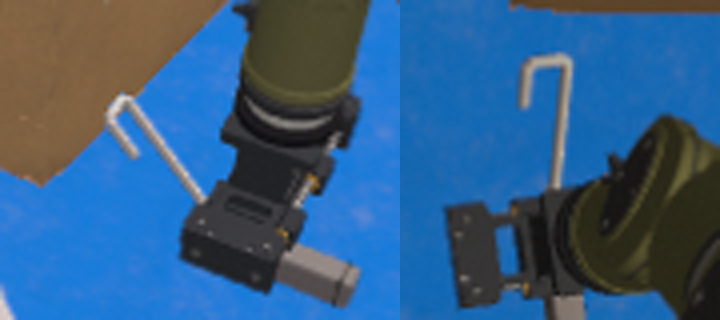

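The pole is level in the hand, with the J bend at scene (317,167) where predicted, so it has not slipped. I'll lower it onto the bench.

Call:
step_arm --steps '[[0, [0, 0, 4], [0, 0, 0]], [0, [0, 0, 8], [0, 0, 0]], [0, [0, 0, 11], [0, 0, 0]], [0, [0, 0, 13], [0, 0, 0]], [0, [0, 0, 14], [0, 0, 0]], [0, [0, 0, 14], [0, 0, 0]]]'

```text
t: 21.75
tcp_pos: [490.4, -268.1, 15.4]
eef_rot: [3.137, 0.15, 0.001]
ft_force: [0.7, 0.2, -1.1]
opening: 0.27
finger_force: 54.9
```

Call:
step_arm --steps '[[0, [0, 0, 0.7], [0, 0, 0]], [0, [0, 0, 1.4], [0, 0, 0]], [0, [0, 0, 1.8], [0, 0, 0]], [0, [0, 0, 1.8], [0, 0, 0]]]'

```text
t: 22.25
tcp_pos: [490.5, -268.1, 14.7]
eef_rot: [3.137, 0.15, 0.002]
ft_force: [-1.9, 0.3, 7.8]
opening: 0.267
finger_force: 54.9
```

```bash
python3 -c "
from mv import *
np.set_printoptions(precision=3,suppress=True)
st()"
```

```text
t 22.25 tcp [ 490.519 -268.138   14.653] x [0.995 0.096 0.001] z [ 0.001 -0.001 -1.   ] F [-1.92   0.263  7.778] M [0.25 0.38 0.04] op 0.267 g 54.9
q [ 0.4   0.98  0.02  1.9  -0.07  0.26 -0.99]
```

Call:
step_arm --steps '[[0, [0, 0, 0], [0, 0, 0]], [0, [0, 0, 0], [0, 0, 0]], [0, [0, 0, 0], [0, 0, 0]], [0, [0, 0, 0], [0, 0, 0]]]' --force 5

```text
t: 22.75
tcp_pos: [490.6, -268.1, 14.6]
eef_rot: [3.137, 0.15, 0.002]
ft_force: [-0.8, 1.4, 7.1]
opening: 0.274
finger_force: 5.0
```

Call:
step_arm --steps '[[0.9, [0, 0, 0], [0, 0, 0]], [0.9, [0, 0, 0], [0, 0, 0]], [0.9, [0, 0, 0], [0, 0, 0]], [0.9, [0, 0, 0], [0, 0, 0]], [0.9, [0, 0, 0], [0, 0, 0]], [0.9, [0, 0, 0], [0, 0, 0]], [0.9, [0, 0, 0], [0, 0, 0]], [0.9, [0, 0, 0], [0, 0, 0]]]'

```text
t: 23.75
tcp_pos: [490.4, -268.1, 13.7]
eef_rot: [3.137, 0.15, 0.001]
ft_force: [0.3, -0.5, -0.4]
opening: 0.899
finger_force: 0.0
```

Call:
step_arm --steps '[[0.9, [0, 0, -15], [0, 0, 0]], [0.9, [-5, 0, -50], [0, 0, 0]], [0.9, [-15, 0, -100], [0, 0, 0]], [0.9, [-25, 0, -150], [0, 0, 0]], [0.9, [-25, 0, -150], [0, 0, 0]], [0.9, [-25, 0, -150], [0, 0, 0]]]'

```text
t: 24.5
tcp_pos: [465.4, -270.2, 164.2]
eef_rot: [3.137, 0.15, 0.002]
ft_force: [-0.2, 0.5, 0.3]
opening: 0.903
finger_force: 0.0
```

```bash
python3 -c "
from mv import *
S=st()
for c in('scene','top'): snapshot(c)
for t in ('sash','sash_ring','pole','pole_grip','hook_tip','hook_throat'):
  P=[pinpoint(c,t)[:1] for c in('scene','top')]
  if P[0] and P[1]:print(t,tri(P[0][0]['centre'],P[1][0]['centre']),P[0][0]['centre'],P[1][0]['centre'])
i=cv2.imread('pics/scene0.png')
for c in('scene','top'): 
  a=snapshot(c);cv2.imwrite(f'pics/{c}_end.png',a)
"
```

```text
t 24.5 tcp [ 465.4 -270.2  164.2] x [1.  0.1 0. ] z [ 0. -0. -1.] F [-0.2  0.5  0.3] M [ 0. -0. -0.] op 0.903 g 0.0
q [ 0.4  0.7  0.   1.9 -0.1  0.5 -1. ]
sash (array([565.8,  75.4,  37.8]), np.float64(6.314841464360013)) [267.1, 266.3] [258.9, 234.0]
sash_ring (array([638.2,  63.2, 237.7]), np.float64(4.867707237973494)) [243.3, 201.2] [261.3, 195.9]
pole (array([ 464.6, -270.2,   -4.4]), np.float64(2.2077797245152695)) [359.8, 210.9] [376.4, 265.3]
pole_grip (array([ 464.8, -275.2,   11.1]), np.float64(2.6371471300108333)) [360.5, 206.5] [379.7, 265.8]
hook_tip (array([ 525.7, -266.4,   -1.3]), np.float64(126.83547554744204)) [360.9, 209.4] [369.4, 224.1]
hook_throat (array([ 606.5, -240. ,   90. ]), np.float64(19.45418434136554)) [320.9, 176.9] [369.8, 210.6]
```

View pics/scene_end.png

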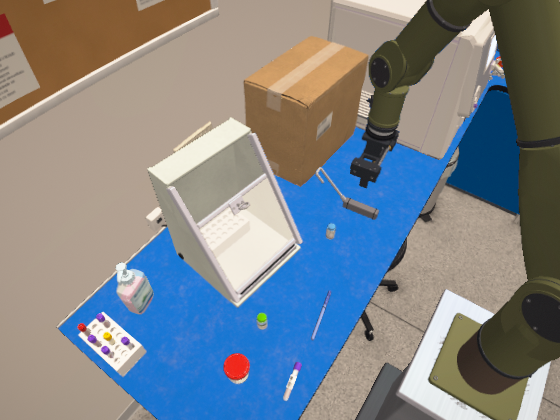

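The final view shows the sash closed with its ring at about (240,207). The pole lies flat at (348,195), the cup and vials are where they started, and the hand is clear.

```bash
python3 -c "
from rig import *
print(job_done())"
```

```text
the job is handed in; nothing more can be done
None
```

The job is handed in: the sash was pulled down and seated at about 15 N and stayed closed after unhooking, the pole lies flat on the bench and released, and the cup and vials were not moved; the hand-in call returned no verdict.

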